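# Latch the paint case

### The arm

A 7-joint arm with a two-finger parallel gripper is mounted at the origin on a cart in front of the work surface, level with it; the furniture and walls round the work are solid. World frame = base frame: x ahead of the robot, y to its left, z up, the work surface at z = 0. Lengths are in m, angles in degrees, forces in N, time in s.
With the tool pointing down it reaches from about 0.4 to 0.85 m from the base axis. Payload 4.4 kg.
Tool frame: the origin (TCP) lies at the very end of the fingers, on their centre line; the grasp point (between the pads) lies 19 mm behind it; z points along the fingers, y is the line along which they close (so a half turn about z gives the same grasp; the last joint's range is limited). The gripper opens to 94 mm and grips with 3 to 60 N. Pads are 16 mm wide; open, the fingers measure 119 mm over their backs; the gripper's body (75 mm by 177 mm) begins 78 mm behind the grasp point.
Start: joints at [62.12, 36.005, 2.206, 86.941, -1.547, 57.084, -1.146], TCP at [0.266, -0.593, 0.205] pointing down, gripper open.
Joint ranges: [-175.42, 175.42], [-21.48, 121.26], [-71.46, 75.88], [10.55, 141.38], [-63.04, 243.04], [13.31, 113.54], [-168.57, 168.57]. Speed limits (degrees/s): [147.25, 147.25, 180, 180, 180, 180, 180].

### API

Orientations are given as a 3x3 rotation matrix whose columns are the frame's x, y, z axes.
In Python, from plant import ctrl gives the robot as it stands. The module is installed in compiled form; this text tells all that it offers.
- The arm moves only by the shell command python3 -m pendant 'ROWS'. ROWS is JSON, a list of rows, each a list of 3 entries, a list of its own where there are three numbers: the closure, from -1 (fully open) to 1 (shut), then the shift along the tool's x, y, z in mm, then the turn about the tool's z in degrees. A call has 1 to 10 rows; each row is the pose to reach, as a shift and turn from the pose commanded when the call began, along the tool's axes at that moment; what a row does not reach only later rows make up. A row lasts 1/12 s, in which the tool goes at most 41.7 mm and 7.16 degrees, less where a joint would pass 70% of its speed; a pose out of reach is approached as far as the arm can. A call with a gripper value outside its range is refused whole. The fingers move at their own pace and stop on an object; the grip force is fixed at half the most. Time passes only in rows, so rows that repeat a pose let the fingers close. It gives the time, the measured TCP pose, the force, the opening and the grip force at its end, in the units of the state.
- ctrl.sense(): the state, without advancing time (a new reading comes with each control period).
- ctrl.grab_frame(name): name is "side" or "top"; returns the picture (384x512x3 uint8, blue, green, red); there is no depth.
- ctrl.camera_params(name): a dict with "camera_matrix" (3x3 intrinsics, pixels), "camera_from_world" (4x4, takes a point from world to camera coordinates). Camera axes: x right, y down, z forward; pixel columns grow to the right and rows downward; lengths in m; the calibration is good to about 2 mm. A picture is of the moment at which its call begins. camera_params takes no time and is no camera call.
- ctrl.close_job(): hands the job in; it is judged then, once.
The state is a dict: "time": time; "joint_pos": joint angles; "joint_vel": joint speeds; "tau": joint torques, N m; "tool_pos": TCP position; "ee_rot": TCP orientation; "contact_force": force on the tool from outside, world axes, zero at the start; "ft_torque": the same for the moment, N m; "gripper_width": finger opening in m; "grasp_force": force on a finger pad.
Only numpy, scipy, OpenCV 4.12 (cv2) and the standard library are available. Lean on these libraries where they do the work, as an engineer would, in place of code of your own. Each camera call takes 0.05 s, during which the arm holds its last target. There are 200 camera calls.

### The job

Shut the yellow lid of the blue paint case, then swing the steel hasp with the red cross barrel over it and press it down until its end has snapped under the spring catch and rests on the seat there, and let go. Press by feel: the height of the catch differs from case to case, a firm push is enough, and the hasp must never be forced onto its seat with more than about 45 N. Leave the tape roll, the orange jar and the little paint pot where they stand.

Things in the scene. Friction and masses are not known exactly. Their poses are not given: they have to be found in the camera images.
- box: blue steel case fixed on the bench, 150 (x) x 140 (y) x 85 mm high, origin at the centre of its underside. Its x axis points to the lid hinge side (away from the robot at yaw 0), y to the side wall that carries the hasp hinge; the spring catch is on the -y wall. Open at the top, lid rim at z = 85 mm, top of the shut lid at z = 95 mm
- lid (a joint): angle of the yellow lid (156 x 144 x 10 mm) about its hinge along box y at box (75, 0, 85) mm: 0 = shut, positive = open upward; the hinge is stiff, so the lid stays where it is left. Pushing down on the lid near its free edge shuts it
- lid_edge (a point): centre of the top of the lid's free edge, 150 mm from the hinge line
- hasp (a joint): angle of the hasp, a steel strap 22 mm wide, 4 mm thick: 0 = lying level above the shut lid towards box -y; pi/2 = standing straight up; pi = folded out level beyond the +y wall. Closed and caught it reads 0 to 0.11, depending on the height of its seat. The hinge is stiff, so it stays where it is left; turning it takes about 3 N at the barrel
- hasp_hinge (a point): hasp hinge axis (along box x) at box (0, 78, 108) mm
- hasp_grip (a point): centre of the hasp's red cross barrel, 130 mm from the hinge axis: a bar 12 mm in diameter, 28 mm long along box x, 4 mm proud of the strap on both faces, 3 mm at both ends; the place to pinch and to press. Closed it lies at box (0, -52, 108 to 122) mm, 13 to 27 mm above the lid
- catch (a joint): angle of the spring catch on the box's -y wall: 0 = rest, positive = nose pushed outward (to box -y). Catch and seat sit on a keeper bolted in slotted holes, set anywhere in a range of 16 mm. The descending hasp end pushes the nose aside by 0.07 rad, which takes 10 to 20 N on the barrel; then it springs back over the end. Nose centre at box (0, -81, 115 to 132) mm, red lip behind it 10 mm higher
- tape_roll: beige roll of masking tape lying flat beside the -y wall, 104 mm in diameter, 24 mm high, origin at the centre of its underside; a bystander
- orange_jar: orange jar with a black cap, 68 mm in diameter, 107 mm high, origin at the centre of its underside; a bystander
- pot_1: small black paint pot, 62 mm in diameter, 36 mm high, origin at the centre of its underside; a bystander
- hasp_end (a point): centre of the 8 mm round roll (22 mm along box x) at the end of the hasp, 155 mm from the hinge axis; closed at box (0, -77, 108 to 124) mm, resting on a small rubber seat

How it is judged (in metres and radians):
On the way, in this order (a step that is already met when the one before it is completed fails the run):
1. the lid is shut while the hasp is still open (value of joint lid below 0.03 rad and value of joint hasp above 0.3 rad), for 0.2 s.
2. the hasp is down and the catch has sprung back over its end (value of joint hasp below 0.2 rad and z of hasp_end in the frame of keeper below 0.052 m and value of joint catch below 0.025 rad), for 0.2 s.
At the end, for the whole second after the job is handed in: The lid is shut (within 0.03 rad), the hasp is swung over (below 0.2 rad) and its end lies on its seat (no more than 4 mm above it) with the spring catch back at rest over its end (within 0.025 rad), and tape roll, jar and pot stand within 30 mm of where they stood (all of step 2 and value of joint lid below 0.03 rad and distance of each of tape_roll, orange_jar, pot_1 from where it was at the start of the episode below 0.03 m); the robot touches nothing.
It fails at once if the hasp is forced onto its seat with more than 50 N (contact force between keeper and hasp above 50 N).
It fails at once if a bystander is moved more than 30 mm (distance of any of tape_roll, orange_jar, pot_1 from where it was at the start of the episode above 0.03 m).
It also fails if it takes over 64 s, if anything falls off the work surface, if the arm or the gripper's body presses on something with over 40 N, if the wrist force passes 120 N, or if a joint passes its speed limit or range.

## Working session

There is one attempt and no reset: what is moved stays moved. The work goes in short steps, Python scripts to look and compute and a shell command to move; the robot and the scene stay as the last step left them, time stands still between calls to the robot, and variables do not carry over. Pictures are saved under pics/ and viewed, at most 10 in all, crops included, and the job is handed in when it is done.

```bash
mkdir -p pics; python3 - <<'E'
from plant import ctrl
import cv2,numpy as np
for n in("side","top"):
    cv2.imwrite(f"pics/{n}0.png",cv2.resize(ctrl.grab_frame(n),(800,600),interpolation=cv2.INTER_CUBIC))
    p=ctrl.camera_params(n);print(n,np.round(p["camera_matrix"],1).tolist(),np.round(p["camera_from_world"],3).tolist())
s=ctrl.sense();print(s["time"],s["tool_pos"],np.round(s["ee_rot"],3).tolist(),s["contact_force"],s["gripper_width"])
E
```

```text
side [[470.8, 0.0, 252.3], [0.0, 470.8, 191.4], [0.0, 0.0, 1.0]] [[0.999, -0.05, 0.009, -0.586], [-0.019, -0.536, -0.844, 0.087], [0.047, 0.843, -0.537, 0.961], [0.0, 0.0, 0.0, 1.0]]
top [[422.6, 0.0, 243.8], [0.0, 422.6, 183.5], [0.0, 0.0, 1.0]] [[-0.028, -0.999, 0.026, 0.032], [-0.994, 0.025, -0.11, 0.618], [0.109, -0.029, -0.994, 0.905], [0.0, 0.0, 0.0, 1.0]]
0.1 [ 0.26532646 -0.59276109  0.20467255] [[0.913, 0.409, -0.001], [0.409, -0.913, 0.001], [-0.0, -0.002, -1.0]] [ 0.53814906 -1.20439973 -0.36480813] 0.09425767263593691
```

View pics/side0.png

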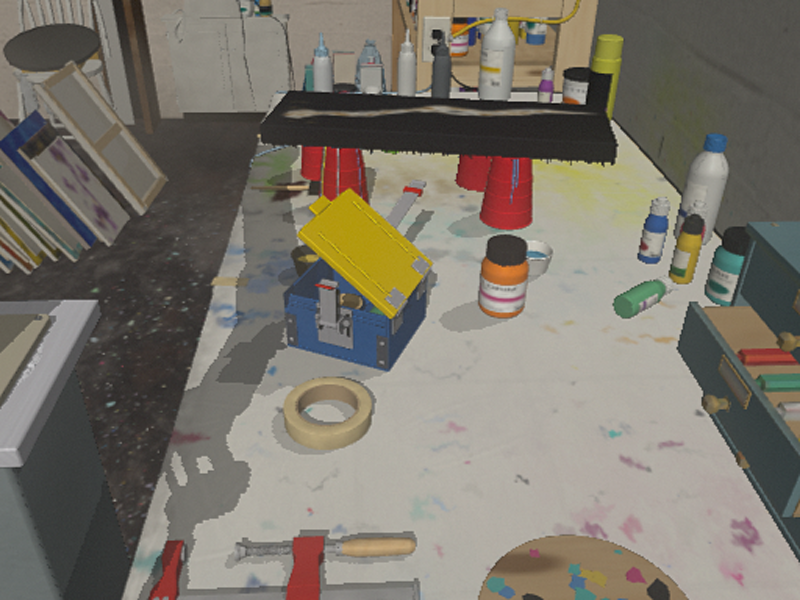

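View pics/top0.png

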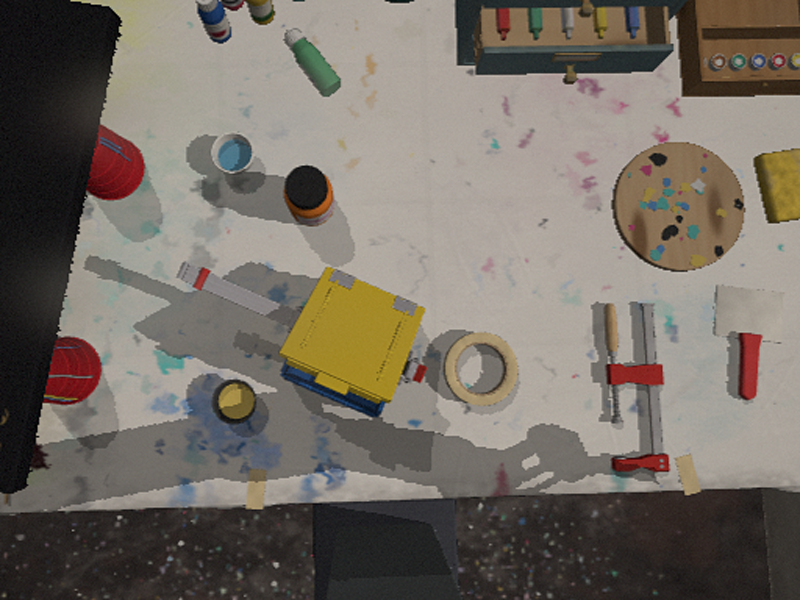

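Side view: box with lid about 40° open (free edge tab near (318,207)), hasp with red barrel at (412,187), catch at (328,300), tape roll at (328,412), jar at (503,280). Top view: lid corners about (330,267), (424,307), (388,403), (281,356); barrel at (202,278), pot at (236,400), catch lip at (419,372). I'll enlarge for exact readings.

```bash
python3 - <<'E'
import cv2
from plant import ctrl
for n,(x0,y0,w,h) in(("side",(170,100,120,140)),("top",(100,155,180,120))):
    f=ctrl.grab_frame(n)[y0:y0+h,x0:x0+w]; k=4
    cv2.imwrite(f"pics/{n}1.png",cv2.resize(f,None,fx=k,fy=k,interpolation=cv2.INTER_CUBIC))
E
```

```text
(no output)
```

View pics/side1.png

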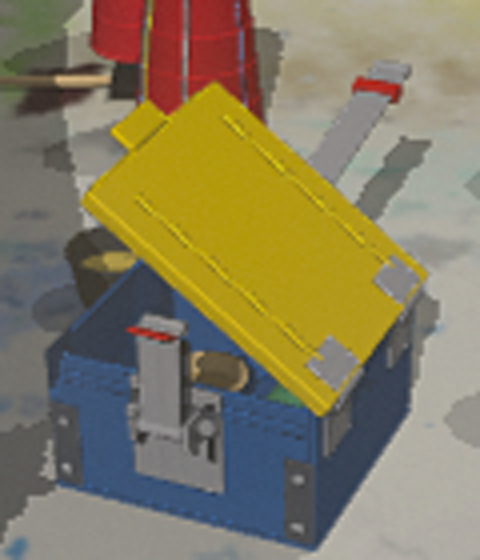

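View pics/top1.png

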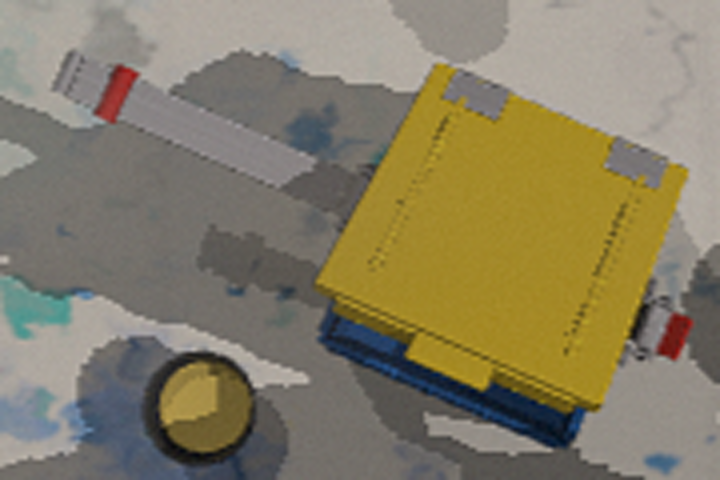

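```bash
cat > h.py <<'E'
from plant import ctrl
import numpy as np
from scipy.optimize import least_squares
C={n:ctrl.camera_params(n) for n in("side","top")}
def proj(n,p):
    q=C[n]["camera_from_world"]@np.append(p,1); r=C[n]["camera_matrix"]@q[:3]; return r[:2]/r[2]
def world(b,p):
    c,s=np.cos(b[2]),np.sin(b[2]); return np.array([b[0]+c*p[0]-s*p[1],b[1]+s*p[0]+c*p[1],p[2]])
def lid(t,u,y,w): return np.array([.075-u*np.cos(t)+w*np.sin(t),y,.085+u*np.sin(t)+w*np.cos(t)])
def hasp(h,r=.13): return np.array([0,.078-r*np.cos(h),.108+r*np.sin(h)])
E
python3 - <<'E'
from h import *
S=lambda x,y:("side",np.array([170+x/4,100+y/4])); T=lambda x,y:("top",np.array([100+x/4,155+y/4]))
f=lambda *p:(lambda v:np.array(p)/1000)
L=lambda u,y,w=.01:(lambda v:lid(v[3],u,y,w))
H=lambda v:hasp(v[4])
obs=[(S(58,487),f(-75,-70,0)),(S(314,549),f(75,-70,0)),(S(377,90),H),(T(118,94),H),(S(85,193),L(.15,-.072)),(S(213,83),L(.15,.072)),
(T(318,284),L(.15,.072)),(T(600,405),L(.15,-.072)),(T(437,64),L(-.006,.072)),(T(688,170),L(-.006,-.072)),(T(322,340),f(-75,70,85)),(T(570,445),f(-75,-70,85)),(S(428,272),L(-.006,.072))]
r=least_squares(lambda v:np.concatenate([proj(o[0],world(v,g(v)))-o[1] for o,g in obs]),[.5,.1,-.4,.7,2.2],loss='soft_l1')
v=r.x;print(v,np.degrees(v[2:]));
for o,g in obs: print(o[0],np.round(proj(o[0],world(v,g(v)))-o[1],1))
def pt(n,px,z):
    M=C[n]["camera_from_world"];d=M[:3,:3].T@np.linalg.inv(C[n]["camera_matrix"])@np.array([*px,1]);c=-M[:3,:3].T@M[:3,3];return c+d*(z-c[2])/d[2]
print("pot",pt("top",(100+200/4,155+408/4),.036),"jar",pt("top",(307/1.5625,188/1.5625),.107),"tape",pt("top",(481/1.5625,369/1.5625),.024))
print("lid_edge",world(v,lid(v[3],.15,0,.01)),"grip",world(v,hasp(v[4])),"hinge",world(v,hasp(0,0)),"lip@z.13",world(v,[0,-.081,.13]),pt("top",(100+675/4,155+336/4),.13))
for z in(.125,.135,.145): print(proj("side",world(v,[0,-.081,z])))
E
```

```text
[ 0.5371261   0.05903711 -0.43162098  0.60984172  2.99017578] [-24.73006048  34.94135688 171.32445216]
side [-1.6 -0.3]
side [-0.5  0.9]
side [-1.2  0.1]
top [-0.7  0.1]
side [-0.2  1.5]
side [-0.3  0.4]
top [-0.6 -1.3]
top [ 0.6 -0.6]
top [ 0.2 -2.2]
top [ 0.8 -1.6]
top [-1.4  0.4]
top [-0.9  1.1]
side [0.7 0.8]
pot [0.4634812  0.22313007 0.036     ] jar [0.74455359 0.1125659  0.107     ] tape [ 0.49826896 -0.12330834  0.024     ]
lid_edge [0.49876595 0.0767052  0.17910804] grip [0.62351933 0.24661019 0.12760906] hinge [0.5697569  0.12988364 0.108     ] lip@z.13 [ 0.50324026 -0.01453428  0.13      ] [ 0.49693939 -0.02721953  0.13      ]
[210.04691374 180.74060601]
[209.84350388 176.26229102]
[209.63765324 171.73023924]
```

```bash
cat >> h.py <<'E'
B=[.5371,.0590,-.4316]
def pt(n,px,z):
    M=C[n]["camera_from_world"];d=M[:3,:3].T@np.linalg.inv(C[n]["camera_matrix"])@np.array([*px,1]);c=-M[:3,:3].T@M[:3,3];return c+d*(z-c[2])/d[2]
def go(p,yaw=None):
    "tool shift mm and turn deg to world TCP p, tool y at world yaw deg"
    s=ctrl.sense();R=np.array(s["ee_rot"]);d=R.T@(np.array(p)-s["tool_pos"])*1000
    y=np.degrees(np.arctan2(R[1,1],R[0,1])); t=0 if yaw is None else -(yaw-y)
    print("t",round(s["time"],2),"shift",np.round(d,1),"turn",round(t,1),"F",np.round(s["contact_force"],1),"tcp",np.round(s["tool_pos"],4))
YB=np.degrees(B[2])
E
python3 - <<'E'
from h import *
k=1/1.5625
for s,t in(((262,143),(25,490)),((614,160),(120,15))):
    zs=np.linspace(.05,.3,51);e=[np.linalg.norm(pt("side",np.array(s)*k,z)[:2]-pt("top",np.array(t)*k,z)[:2]) for z in zs];z=zs[np.argmin(e)]
    print(z,min(e),pt("top",np.array(t)*k,z))
p=world(B,[-.028,0,.25]);print(p);go(p,YB)
E
```

```text
0.13 0.0064436588592795795 [0.37010408 0.45836798 0.13      ]
0.135 0.0063260584054019115 [0.97444209 0.35142242 0.135     ]
[0.51166767 0.07071309 0.25      ]
t 0.2 shift [ 495.9 -505.2  -44.5] turn -41.2 F [-0.1  1.1  0.2] tcp [ 0.2654 -0.5929  0.205 ]
```

```bash
python3 -m pendant '[[1,[0,0,-45],0],[1,[280,-290,-45],-41],[1,[280,-290,-45],-41],[1,[280,-290,-45],-41],[1,[280,-290,-45],-41],[1,[496,-505,-45],-41],[1,[496,-505,-45],-41],[1,[496,-505,-45],-41],[1,[496,-505,-45],-41],[1,[496,-505,-45],-41]]'; python3 -c "
from h import *
go(world(B,[-.028,0,.21]),YB)"
```

```text
time: 1.03
tool_pos: [0.3954, -0.2396, 0.2494]
ee_rot: [[0.421, 0.907, 0.0], [0.907, -0.421, -0.0], [-0.0, 0.0, -1.0]]
contact_force: [0.6, -0.6, -0.3]
gripper_width: 0.0307
grasp_force: 0.0
t 1.03 shift [330.4 -25.4  39.4] turn -0.2 F [ 0.6 -0.6 -0.3] tcp [ 0.3954 -0.2396  0.2494]
```

```bash
python3 -m pendant '[[1,[330,-25,0],0],[1,[330,-25,0],0],[1,[330,-25,0],0],[1,[330,-25,0],0],[1,[330,-25,0],0],[1,[330,-25,0],0],[1,[330,-25,10],0],[1,[330,-25,40],0],[1,[330,-25,40],0],[1,[330,-25,40],0]]'; python3 -c "
from h import *
go(world(B,[-.028,0,.169]),YB)"
```

```text
time: 1.87
tool_pos: [0.5102, 0.0711, 0.2072]
ee_rot: [[0.416, 0.909, -0.004], [0.909, -0.416, 0.001], [-0.001, -0.004, -1.0]]
contact_force: [-0.5, -0.3, 0.5]
gripper_width: 0.0007
grasp_force: 0.0
t 1.87 shift [ 0.3  1.6 38.2] turn 0.1 F [-0.5 -0.3  0.5] tcp [0.5102 0.0711 0.2072]
```

```bash
python3 -m pendant '[[1,[0,0,15],0],[1,[0,0,25],0],[1,[0,0,32],0],[1,[0,0,38],0],[1,[0,-2,44],0],[1,[0,-4,50],0],[1,[0,-6,56],0],[1,[0,-8,62],0],[1,[0,-10,68],0],[1,[0,-12,74],0]]'; python3 -c "
from h import *
go(world(B,[-.05,0,.095]),YB)"
```

```text
time: 2.7
tool_pos: [0.5004, 0.0736, 0.1348]
ee_rot: [[0.421, 0.907, 0.0], [0.907, -0.421, 0.0], [0.0, 0.0, -1.0]]
contact_force: [-0.9, 0.3, -0.0]
gripper_width: 0.0003
grasp_force: 0.1
t 2.7 shift [  2.  -10.6  39.8] turn -0.2 F [-0.9  0.3 -0. ] tcp [0.5004 0.0736 0.1348]
```

```bash
python3 - <<'E'
import cv2,numpy as np
from plant import ctrl
a=ctrl.grab_frame("side")[60:260,140:310];b=ctrl.grab_frame("top")[120:320,100:300]
cv2.imwrite("pics/2.png",cv2.resize(np.hstack([a,b]),None,fx=2.1,fy=2.1,interpolation=cv2.INTER_CUBIC))
E
```

```text
(no output)
```

View pics/2.png

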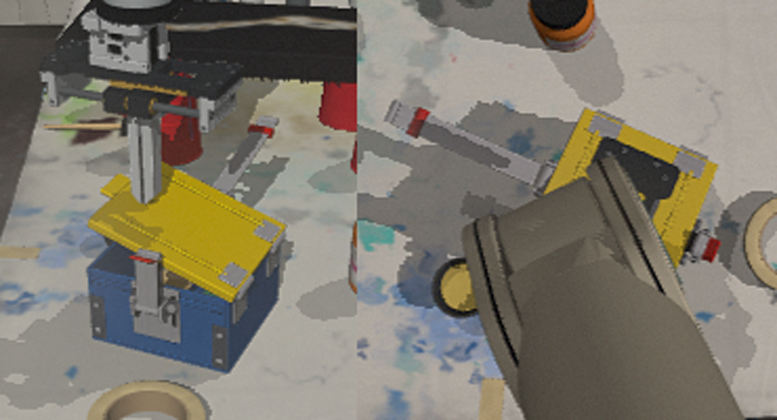

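The lid has dropped to roughly 20° under the fingertip (contact near (150,195) in the left half), and the hasp is still out with its barrel at (262,130). I'll keep pushing.

```bash
python3 -m pendant '[[1,[0,-2,6],0],[1,[0,-4,12],0],[1,[0,-6,18],0],[1,[0,-8,24],0],[1,[0,-9,29],0],[1,[0,-10,33],0],[1,[0,-11,36],0],[1,[0,-11,38],0],[1,[0,-11,40],0],[1,[0,-11,41],0]]'; python3 -c "
from h import *
go(world(B,[-.05,0,.095]),YB)"
```

```text
time: 3.63
tool_pos: [0.4907, 0.0782, 0.095]
ee_rot: [[0.421, 0.907, 0.0], [0.907, -0.421, -0.0], [-0.0, 0.0, -1.0]]
contact_force: [-4.1, 0.2, 18.1]
gripper_width: 0.0003
grasp_force: 9.1
t 3.63 shift [ 2.   0.1 -0. ] turn -0.2 F [-4.1  0.2 18.1] tcp [0.4907 0.0782 0.095 ]
```

```bash
python3 -m pendant '[[1,[0,0,2],0],[1,[0,0,2],0],[1,[0,0,-40],0],[0,[0,0,-80],0],[0,[0,0,-90],0],[0,[0,0,-90],0]]'; python3 -c "
from h import *
print(world(B,hasp(2.99)))
go(world(B,hasp(2.99))+[0,0,.045],YB)"
```

```text
time: 4.13
tool_pos: [0.4933, 0.0785, 0.1874]
ee_rot: [[0.421, 0.907, 0.008], [0.907, -0.421, 0.001], [0.004, 0.006, -1.0]]
contact_force: [0.9, -0.7, -1.1]
gripper_width: 0.017
grasp_force: 0.0
[0.62348785 0.24657175 0.12763165]
t 4.13 shift [207.2  47.2  16. ] turn -0.2 F [ 0.9 -0.7 -1.1] tcp [0.4933 0.0785 0.1874]
```

```bash
python3 -m pendant '[[0,[207,46,-10],0],[0,[207,46,-10],0],[0,[207,46,-10],0],[0,[207,46,-10],0],[0,[207,46,-10],0],[0,[207,46,-10],0],[0,[207,46,-10],0]]'; python3 - <<'E'
from h import *
import cv2
go(world(B,hasp(2.99))+[0,0,-.012],YB)
a=ctrl.grab_frame("side")[60:260,140:340];b=ctrl.grab_frame("top")[90:290,60:240]
cv2.imwrite("pics/3.png",cv2.resize(np.hstack([a,b]),None,fx=2.1,fy=2.1,interpolation=cv2.INTER_CUBIC))
E
```

```text
time: 4.72
tool_pos: [0.619, 0.2492, 0.1913]
ee_rot: [[0.418, 0.909, -0.003], [0.909, -0.418, 0.0], [-0.001, -0.003, -1.0]]
contact_force: [-0.8, 0.7, 0.7]
gripper_width: 0.0471
grasp_force: 0.0
t 4.72 shift [-0.5  5.4 75.7] turn 0.0 F [-0.8  0.7  0.7] tcp [0.619  0.2492 0.1913]
```

View pics/3.png

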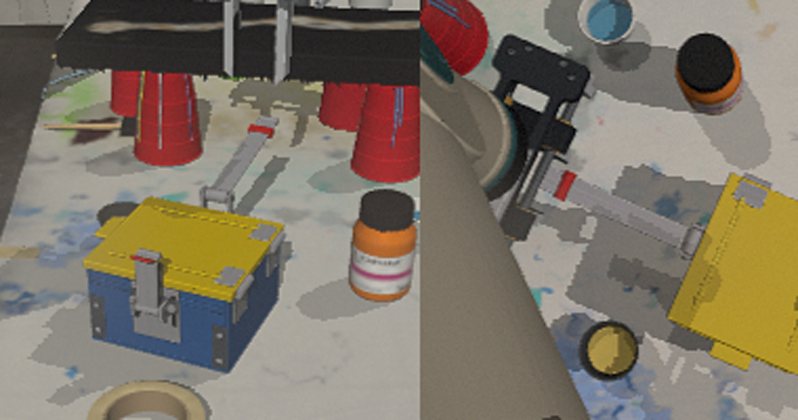

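Lid is shut (left view). Fingertips at (231,78)/(281,80) stand above the barrel at (261,131). I'll check with the projection and re-fit the hasp from it.

```bash
python3 - <<'E'
from h import *
oS=np.array([140+261/2.1,60+131/2.1]);oT=np.array([60+(566-420)/2.1,90+185/2.1])
r=least_squares(lambda p:np.concatenate([proj("side",p)-oS,proj("top",p)-oT]),[.62,.25,.13]);print(r.x,r.fun)
t=np.array([.619,.2492,.1913]);print((proj("side",t)-[140,60])*2.1)
c=np.array(B);q=r.x-[B[0],B[1],0];R=np.array([[np.cos(B[2]),np.sin(B[2])],[-np.sin(B[2]),np.cos(B[2])]]);print("box",R@q[:2])
go([r.x[0],r.x[1],r.x[2]-.012],YB)
E
```

```text
[0.62519471 0.24498521 0.12874693] [-4.78511197e-01  5.25534602e-02  3.75474761e-04 -3.98771275e-01]
[255.42110033  77.62371887]
box [0.00221402 0.2057821 ]
t 4.82 shift [ 3.2  6.5 75.3] turn -0.2 F [-0.1  0.3  0.1] tcp [0.6182 0.245  0.1921]
```

```bash
python3 -m pendant '[[0,[2,6,20],0],[0,[2,6,45],0],[0,[2,6,65],0],[0,[2,6,75],0],[1,[2,6,75],0],[1,[2,6,75],0],[1,[2,6,75],0],[1,[2,6,75],0],[1,[2,6,75],0]]'; python3 -c "
from h import *
go(world(B,hasp(2.99))+[0,0,-.012],YB)"
```

```text
time: 5.57
tool_pos: [0.6253, 0.2462, 0.1204]
ee_rot: [[0.421, 0.907, -0.0], [0.907, -0.421, 0.0], [0.0, -0.0, -1.0]]
contact_force: [-2.8, 0.2, 1.1]
gripper_width: 0.0274
grasp_force: 30.0
t 5.57 shift [-0.4 -1.8  4.7] turn -0.1 F [-2.8  0.2  1.1] tcp [0.6253 0.2462 0.1204]
```

```bash
python3 -m pendant '[[1,[-2,0,-10],0],[1,[-5,0,-21],0],[1,[-9,0,-31],0],[1,[-14,0,-41],0],[1,[-20,0,-51],0],[1,[-26,0,-60],0],[1,[-34,0,-69],0],[1,[-42,0,-77],0],[1,[-51,0,-84],0],[1,[-60,0,-91],0]]'; python3 -c "
from h import *
go(world(B,hasp(np.radians(122)))+[0,0,-.010],YB)"
```

```text
time: 6.4
tool_pos: [0.5998, 0.1912, 0.2112]
ee_rot: [[0.421, 0.907, -0.0], [0.907, -0.421, 0.001], [0.001, -0.0, -1.0]]
contact_force: [-3.5, 1.8, -4.6]
gripper_width: 0.0273
grasp_force: 30.0
t 6.4 shift [ 0.6 -1.7  2.9] turn -0.1 F [-3.5  1.8 -4.6] tcp [0.5998 0.1912 0.2112]
```

```bash
python3 -m pendant '[[1,[-20,0,-10],0],[1,[-42,0,-17],0],[1,[-64,0,-20],0],[1,[-87,0,-19],0],[1,[-109,0,-13],0],[1,[-130,0,-5],0],[1,[-149,0,8],0],[1,[-165,0,23],0],[1,[-177,0,38],0],[1,[-184,0,49],0]]'; python3 -c "
from h import *
go(world(B,hasp(np.radians(28)))+[0,0,-.010],YB)"
```

```text
time: 7.23
tool_pos: [0.52, 0.0191, 0.1613]
ee_rot: [[0.424, 0.906, -0.004], [0.906, -0.424, -0.005], [-0.007, -0.001, -1.0]]
contact_force: [-6.2, -2.2, 4.0]
gripper_width: 0.0263
grasp_force: 30.0
t 7.23 shift [ 6.7 -1.2  2.2] turn -0.4 F [-6.2 -2.2  4. ] tcp [0.52   0.0191 0.1613]
```

```bash
python3 -m pendant '[[1,[-4,0,7],0],[1,[-7,0,14],0],[1,[-9,0,21],0],[1,[-9,0,21],0],[0,[-9,0,21],0],[0,[-9,0,21],0],[0,[-9,0,0],0],[0,[-9,0,-30],0],[1,[-9,0,-30],0],[1,[-9,0,-30],0]]'; python3 - <<'E'
from h import *
import cv2
go(world(B,hasp(np.radians(14))),YB)
a=ctrl.grab_frame("side")[80:240,150:310]
cv2.imwrite("pics/4.png",cv2.resize(a,None,fx=3.7,fy=3.7,interpolation=cv2.INTER_CUBIC))
E
```

```text
time: 8.07
tool_pos: [0.5218, 0.0156, 0.1936]
ee_rot: [[0.421, 0.907, 0.007], [0.907, -0.421, -0.001], [0.002, 0.006, -1.0]]
contact_force: [-0.8, -1.1, -0.7]
gripper_width: 0.0368
grasp_force: 0.0
t 8.07 shift [-2.5 -4.6 54.1] turn -0.2 F [-0.8 -1.1 -0.7] tcp [0.5218 0.0156 0.1936]
```

View pics/4.png

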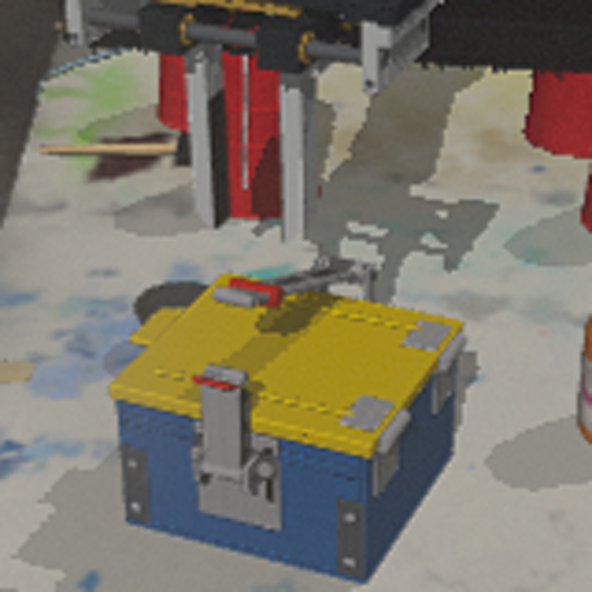

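Hasp hangs low over the shut lid: barrel at (257,291), roll end at (240,297), catch lip at (215,381), fingers still closing above. I'll check the hasp angle.

```bash
python3 - <<'E'
from h import *
for a in(14,18,22,26): print(a,(proj("side",world(B,hasp(np.radians(a))))-[150,80])*3.7)
for z in(.125,.130,.135,.140,.145):print(z,(proj("side",world(B,[0,-.083,z]))-[150,80])*3.7)
go(world(B,[.001,-.048,.15]),YB)
E
```

```text
14 [248.51094796 319.84046381]
18 [250.04202568 303.296395  ]
22 [252.08383046 286.48084467]
26 [254.62605964 269.50616077]
0.125 [220.41761591 374.61946942]
0.13 [220.03652887 366.35011557]
0.135 [219.65316502 358.0313562 ]
0.14 [219.26750388 349.66274724]
0.145 [218.87952475 341.24383925]
t 8.12 shift [-1.7 -2.2 42.3] turn -0.2 F [-0.3  0.1  0.2] tcp [0.5205 0.0156 0.1923]
```

```bash
python3 -m pendant '[[1,[0,-1,12],0],[1,[0,-1,22],0],[1,[0,-1,28],0],[1,[-1,-1,33],0],[1,[-2,-1,38],0],[1,[-3,-1,43],0],[1,[-4,-1,47],0],[1,[-4,-1,51],0],[1,[-5,-1,54],0],[1,[-5,-1,56],0]]'; python3 -c "
from h import *
go(world(B,[0,-.052,.114]),YB)"
```

```text
time: 8.95
tool_pos: [0.5162, 0.0119, 0.1349]
ee_rot: [[0.421, 0.907, -0.0], [0.907, -0.421, -0.0], [-0.0, -0.0, -1.0]]
contact_force: [-0.1, -0.9, 0.5]
gripper_width: 0.0001
grasp_force: 0.5
t 8.95 shift [-0.5 -0.7 20.9] turn -0.2 F [-0.1 -0.9  0.5] tcp [0.5162 0.0119 0.1349]
```

```bash
python3 -m pendant '[[1,[0,0,2],0],[1,[0,0,3],0],[1,[0,0,4],0],[1,[0,0,5],0],[1,[0,0,6],0]]'; python3 -m pendant '[[1,[0,0,1],0],[1,[0,0,2],0],[1,[0,0,3],0]]';
```

```text
time: 9.37
tool_pos: [0.5164, 0.0119, 0.1306]
ee_rot: [[0.421, 0.907, 0.001], [0.907, -0.421, -0.001], [-0.0, 0.001, -1.0]]
contact_force: [-3.9, -1.5, 15.7]
gripper_width: 0.0004
grasp_force: 8.3
time: 9.62
tool_pos: [0.5161, 0.0116, 0.1276]
ee_rot: [[0.421, 0.907, 0.0], [0.907, -0.421, -0.001], [-0.001, 0.001, -1.0]]
contact_force: [-2.7, -2.6, 6.8]
gripper_width: 0.0001
grasp_force: 3.5
```

```bash
python3 -m pendant '[[1,[0,0,1],0],[1,[0,0,2],0]]'
```

```text
time: 9.78
tool_pos: [0.5167, 0.0125, 0.1245]
ee_rot: [[0.421, 0.907, 0.001], [0.907, -0.421, 0.0], [0.001, 0.001, -1.0]]
contact_force: [0.0, -0.5, -0.7]
gripper_width: 0.0004
grasp_force: 0.0
```

```bash
python3 -m pendant '[[1,[0,0,1],0],[1,[0,0,2],0]]'
```

```text
time: 9.95
tool_pos: [0.5164, 0.0125, 0.1221]
ee_rot: [[0.421, 0.907, 0.0], [0.907, -0.421, 0.0], [0.0, 0.0, -1.0]]
contact_force: [0.0, -0.1, -0.1]
gripper_width: 0.0001
grasp_force: 0.0
```

```bash
python3 -m pendant '[[1,[0,0,1],0],[1,[0,0,2],0]]'
```

```text
time: 10.12
tool_pos: [0.5165, 0.0124, 0.1208]
ee_rot: [[0.421, 0.907, 0.0], [0.907, -0.421, 0.0], [0.0, 0.0, -1.0]]
contact_force: [-2.6, -0.3, 14.3]
gripper_width: 0.0008
grasp_force: 7.5
```

```bash
python3 -m pendant '[[1,[0,0,0.5],0],[1,[0,0,0.5],0]]'
```

```text
time: 10.28
tool_pos: [0.5165, 0.0125, 0.1208]
ee_rot: [[0.421, 0.907, 0.001], [0.907, -0.421, -0.0], [0.0, 0.001, -1.0]]
contact_force: [-3.1, 0.2, 11.6]
gripper_width: 0.0006
grasp_force: 5.8
```

```bash
python3 -m pendant '[[1,[0,0,0.5],0],[1,[0,0,0.5],0]]'; python3 - <<'E'
from h import *
import cv2
a=ctrl.grab_frame("side")[150:230,180:280]
cv2.imwrite("pics/5.png",cv2.resize(a,None,fx=7,fy=7,interpolation=cv2.INTER_CUBIC))
E
```

```text
time: 10.45
tool_pos: [0.5165, 0.0124, 0.1207]
ee_rot: [[0.421, 0.907, 0.001], [0.907, -0.421, -0.0], [0.0, 0.001, -1.0]]
contact_force: [-2.4, 0.0, 15.6]
gripper_width: 0.0002
grasp_force: 7.5
```

View pics/5.png

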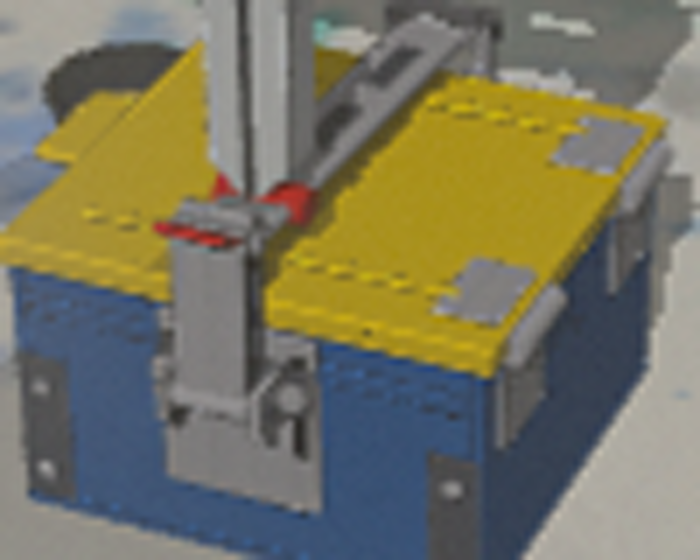

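The strap is level, with its end at (225,210) beside the catch lip at (195,232). An earlier 16 N peak, a drop to zero and then a hard stop 7 mm lower all suggest it has snapped and seated. I'll firm up the push to about 28 N to be sure.

```bash
python3 -m pendant '[[1,[0,0,1],0],[1,[0,0,1],0]]'; python3 -m pendant '[[1,[0,0,1],0],[1,[0,0,1],0]]'
```

```text
time: 10.67
tool_pos: [0.5165, 0.0124, 0.1204]
ee_rot: [[0.421, 0.907, 0.001], [0.907, -0.421, -0.0], [0.0, 0.001, -1.0]]
contact_force: [-5.3, -0.2, 22.9]
gripper_width: 0.0003
grasp_force: 11.1
time: 10.83
tool_pos: [0.5166, 0.0124, 0.1202]
ee_rot: [[0.421, 0.907, 0.002], [0.907, -0.421, -0.001], [-0.0, 0.002, -1.0]]
contact_force: [-7.9, 0.4, 29.5]
gripper_width: 0.0003
grasp_force: 14.6
```

```bash
python3 -m pendant '[[1,[0,0,-5],0],[1,[0,0,-35],0],[1,[0,0,-75],0],[1,[0,0,-115],0],[1,[0,0,-150],0],[1,[0,0,-150],0],[1,[0,0,-150],0]]'; python3 - <<'E'
from h import *
import cv2
a=ctrl.grab_frame("side")[155:215,180:260];b=ctrl.grab_frame("side")[100:285,150:345]
cv2.imwrite("pics/6.png",np.hstack([cv2.resize(a,(440,330),interpolation=cv2.INTER_CUBIC),cv2.resize(b,(348,330),interpolation=cv2.INTER_CUBIC)]))
for z in(.108,.112,.116,.120,.124): print(z,(proj("side",world(B,[0,-.052,z]))-[180,155])*5.5)
E
```

```text
time: 11.42
tool_pos: [0.5176, 0.0123, 0.269]
ee_rot: [[0.421, 0.907, 0.005], [0.907, -0.421, 0.0], [0.002, 0.004, -1.0]]
contact_force: [-0.1, 0.1, 0.5]
gripper_width: 0.0007
grasp_force: 0.0
0.108 [202.48510716 143.58064143]
0.112 [202.13987097 134.10261703]
0.116 [201.79304578 124.58096846]
0.12 [201.44462058 115.01539386]
0.124 [201.09458429 105.40558855]
```

View pics/6.png

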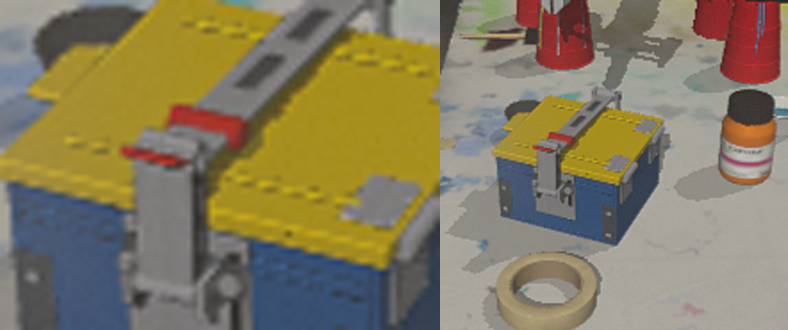

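The barrel lies at (207,126), which puts it at z ≈ 0.115. The strap end is tucked behind and under the catch nose at (170,140), the lid is shut and the bystanders haven't moved. I'll hand the job in.

```bash
python3 -c "
from plant import ctrl
print(ctrl.close_job())"
```

```text
the job is handed in; nothing more can be done
None
```

The lid is shut and the hasp pressed down to a hard stop on its seat (peak reading about 30 N); the final picture shows its end under the catch, the tape roll, jar and pot looked unmoved, and I handed the job in at about 11.5 s but got no verdict back.

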